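# Nest the conservator's three brush pots

### The arm

A 6-joint arm with a two-finger parallel gripper is mounted at the origin on the work surface. World frame = base frame: x ahead of the robot, y to its left, z up, the work surface at z = 0. Lengths are in m, angles in rad, forces in N, time in s.
With the tool pointing down it reaches from about 0.375 to 0.9 m from the base axis. Payload 3.1 kg.
Tool frame: the origin (TCP) lies between the finger pads; the fingertips stand 8 mm ahead of it and the grasp point (between the pads) lies 11 mm behind it; z points along the fingers, y is the line along which they close (so a half turn about z gives the same grasp; the last joint's range is limited). The gripper opens to 87 mm and grips with 3 to 60 N. Pads are 19 mm wide; open, the fingers measure 117 mm over their backs; the gripper's body (75 mm by 190 mm) begins 51 mm behind the grasp point.
Start: joints at [1.149, 0.527, 1.433, -0, 1.181, -0.178], TCP at [0.15, 0.607, 0.231] pointing down, gripper open.
Joint ranges: [-3.08, 3.08], [-0.75, 2.2], [0.22, 2.44], [-1.43, 4.57], [0, 2.65], [-2.85, 2.85]. Speed limits (rad/s): [2.79, 2.79, 3.14, 3.14, 3.14, 3.14].

### API

Orientations are given as a unit quaternion [x, y, z, w].
In Python, from rig import robot gives the robot as it stands.
- The arm moves only by the tool move_arm, never from a script. Its argument "motion" is text: rows parted by semicolons, each of 5 numbers parted by spaces: the opening, from -1 (shut) to 1 (fully open), then the shift along the tool's x, y, z normalised to -1 to 1, where 1 is 0.2 m, then the turn about the tool's z normalised to -1 to 1, where 1 is pi rad. A call has 1 to 12 rows; each row is the pose to reach, as a shift and turn from the pose commanded when the call began, along the tool's axes at that moment, turning the shorter way round; what a row does not reach only later rows make up. A row lasts 1/12 s, in which the tool goes at most 41.7 mm and 7.16 degrees, less where a joint would pass 70% of its speed; a pose out of reach is approached as far as the arm can. A call with a number of a shift or a turn outside -1 to 1 is refused whole. A call with a gripper value outside its range is refused whole. The fingers move at their own pace and stop on an object; "newtons" is the grip in N (left out, the last holds). Time passes only in rows, so rows that repeat a pose let the fingers close. It gives the time, the measured TCP pose, the force, the opening and the grip force at its end, in the units of the state.
- robot.get_obs(): the state, without advancing time (a new reading comes with each control period).
- robot.camera(name): name is "scene" or "top" or "wrist"; returns (picture, depth): 400x640x3 uint8, red, green, blue; 400x640 float32, m along the optical axis (not along the pixel's ray), 0 where there is no reading.
- robot.camera_model(name): a dict with "mtx" (3x3 intrinsics, pixels), "position" and "attitude" of the camera in the world. Camera axes: x right, y down, z forward; pixel columns grow to the right and rows downward; lengths in m; the calibration is good to about 2 mm. A picture is of the moment at which its call begins: read the wrist's pose just before it. camera_model takes no time and is no camera call; for the wrist camera it gives the pose at the moment of the call.
- robot.hand_in(): hands the job in; it is judged then, once.
The state is a dict: "time": time; "q": joint angles; "joint_velocities": joint speeds; "joint_torque": joint torques, N m; "position": TCP position; "tool_rot": TCP orientation; "ft_force": force on the tool from outside, world axes, zero at the start; "moment": the same for the moment, N m; "grip_width": finger opening in m; "grip_force": force on a finger pad.
Only numpy, scipy, OpenCV 4.12 (cv2) and the standard library are available. Lean on these libraries where they do the work, as an engineer would, in place of code of your own. Each camera call takes 0.05 s, during which the arm holds its last target. There are 200 camera calls.

### The job

Tidy the three eight-sided terracotta brush pots into one nest. First stand the fallen narrow pot upright on the table and let go of it; then lower the middle pot into the wide pot, and after that take the narrow pot again and lower it into the middle pot. Each must stand fully down and upright inside the next; set the pots down gently, do not drop them, leave the wide pot where it stands, and do not disturb the jar or the brush.

Things in the scene. Friction and masses are not known exactly. Their poses are not given: they have to be found in the camera images.
- wide_pot: Wide low eight-sided open pot, brown terracotta: 98 mm across flats (106 corners), 75 high, walls 6, inside 86 across flats, inner floor 8 above its underside; 0.5 kg, loose, upright on the table. Origin: centre of its underside; z: its axis, to the mouth; x, y: square to flats (one every 45 deg).
- middle_pot: Middle pot, same make: 68 mm across flats (74 corners), 95 high, walls 5, inside 58 across flats, inner floor 7 above its underside; about 0.3 kg. Upright on the table left or right of the wide pot. Fits into it at any turn; its rim then stands 28 above the wide rim. Origin: centre of its underside; z: its axis, to the mouth; x, y: square to flats (one every 45 deg).
- narrow_pot: Narrow tall pot, same make: 46 mm across flats (50 corners), 115 long, walls 5; 0.2 kg. Lies on a flat (two flats vertical), axis 23 above the table, mouth towards the robot, turned 5 to 55 deg to its right, beside the wide pot. Fits the middle pot at any turn; rim then 27 above its rim. Origin: centre of its underside; z: its axis, to the mouth; x, y: square to flats (one every 45 deg).
- jar: Bystander: amber glass jar with black cap, 56 mm across, 85 mm high, beyond the wide pot. Origin: centre of its underside.
- brush: Bystander: brush, 190 mm long, lying across in front of the robot. Origin under its middle; x along the brush.

How it is judged:
On the way, in this order (a step that is already met when the one before it is completed fails the run):
1. the narrow pot stands upright on the table, let go (angle between narrow_pot's own z axis and vertical below 0.08 rad and height (world z) of narrow_pot below 0.005 m and linear speed of narrow_pot below 0.02 m/s and contact force between each of the arm, the fingers and narrow_pot below 0.1 N), for 0.3 s.
2. the middle pot stands fully down in the wide pot, let go (horizontal distance between middle_pot and wide_pot below 0.012 m and z of middle_pot in the frame of wide_pot between 0.004 and 0.012 m and angle between middle_pot's own z axis and vertical below 0.08 rad and angle between wide_pot's own z axis and vertical below 0.05 rad and height (world z) of wide_pot below 0.005 m and contact force between each of the arm, the fingers and middle_pot below 0.1 N), for 0.3 s.
3. the narrow pot stands fully down in the middle pot, which stands in the wide pot, let go (horizontal distance between middle_pot and wide_pot below 0.012 m and z of middle_pot in the frame of wide_pot between 0.004 and 0.012 m and angle between each of middle_pot, narrow_pot's own z axis and vertical below 0.08 rad and horizontal distance between narrow_pot and middle_pot below 0.01 m and z of narrow_pot in the frame of middle_pot between 0.003 and 0.011 m and angle between wide_pot's own z axis and vertical below 0.05 rad and height (world z) of wide_pot below 0.005 m and contact force between each of the arm, the fingers and narrow_pot below 0.1 N), for 0.3 s.
At the end, for the whole second after the job is handed in: Wide pot upright on the table within 60 mm of its start; middle pot in it and narrow pot in the middle one, each underside within 4 mm of resting on the inner floor below, axes within 12 mm (middle) and 10 mm (narrow), upright within 0.08 rad (wide 0.05); all at rest (horizontal distance between middle_pot and wide_pot below 0.012 m and z of middle_pot in the frame of wide_pot between 0.004 and 0.012 m and angle between each of middle_pot, narrow_pot's own z axis and vertical below 0.08 rad and horizontal distance between narrow_pot and middle_pot below 0.01 m and z of narrow_pot in the frame of middle_pot between 0.003 and 0.011 m and angle between wide_pot's own z axis and vertical below 0.05 rad and height (world z) of wide_pot below 0.005 m and linear speed of each of wide_pot, middle_pot, narrow_pot below 0.02 m/s and distance of wide_pot from where it was at the start of the episode below 0.06 m); the robot touches nothing.
It fails at once if the jar or the brush is moved more than 25 mm or tipped (distance of any of jar, brush from where it was at the start of the episode above 0.025 m or angle between jar's own z axis and vertical above 0.2 rad).
It fails at once if the wide pot is shoved more than 60 mm or tipped (0.3 rad) (distance of wide_pot from where it was at the start of the episode above 0.06 m or angle between wide_pot's own z axis and vertical above 0.3 rad).
It fails at once if the middle pot is tipped over (1 rad) (angle between middle_pot's own z axis and vertical above 1 rad).
It fails at once if the narrow pot drops onto the table, or a pot drops or is driven into the pot below, faster than 0.45 m/s (a fall of 10 mm) ((linear speed of narrow_pot above 0.45 m/s and height (world z) of narrow_pot below 0.015 m) or (linear speed of narrow_pot above 0.45 m/s and horizontal distance between narrow_pot and middle_pot below 0.02 m and z of narrow_pot in the frame of middle_pot below 0.05 m) or (linear speed of middle_pot above 0.45 m/s and horizontal distance between middle_pot and wide_pot below 0.02 m and z of middle_pot in the frame of wide_pot below 0.05 m)).
It also fails if it takes over 72 s, if anything falls off the work surface, if the arm or the gripper's body presses on something with over 40 N, if the wrist force passes 120 N, or if a joint passes its speed limit or range.

## Working session

There is one attempt and no reset: what is moved stays moved. The work goes in short steps, Python scripts to look and compute and a tool call to move; the robot and the scene stay as the last step left them, time stands still between calls to the robot, and variables do not carry over. Pictures are saved under pics/ and viewed, at most 10 in all, crops included, and the job is handed in when it is done.

Besides the shell and the picture viewer there is one more tool, called after "Request:" as name(argument=value, ...), one argument or row to a line, values as JSON. move_arm: Moves the arm, as the interface text tells. Its arguments: {"type":"object","properties":{"motion":{"type":"string"},"newtons":{"type":"number"}},"required":["motion"]}

```bash
mkdir -p pics
cat > h.py <<'E'
import numpy as np,cv2
from rig import robot
from scipy.spatial.transform import Rotation as R
def cam(n):
    m=robot.camera_model(n); p,d=robot.camera(n)
    a=np.array(m['attitude']); Rm=a if a.shape==(3,3) else R.from_quat(a).as_matrix()
    K=np.array(m['mtx']); v,u=np.mgrid[:400,:640]
    P=np.stack([(u-K[0,2])/K[0,0]*d,(v-K[1,2])/K[1,1]*d,d],-1)@Rm.T+np.array(m['position'])
    P[d<=0]=np.nan
    return p,d,P,K,Rm,np.array(m['position'])
E
python3 - <<'E'
from h import *
o=robot.get_obs(); print(o['time'],o['position'],o['tool_rot'],R.from_quat(o['tool_rot']).as_matrix().round(3),o['grip_width'])
for n in('top','scene'):
    p,d,P,K,Rm,t=cam(n); print(n,K.round(1).tolist(),t,Rm.round(2).tolist())
    np.savez(n+'.npz',p=p,P=P,K=K,R=Rm,t=t); cv2.imwrite(f'pics/{n}0.png',p[...,::-1])
E
```

```text
0.0 [0.14993155 0.60600293 0.22957957] [ 1.21112160e-01  9.92638235e-01 -1.03489225e-03 -3.28986180e-04] [[-0.971  0.24  -0.001]
 [ 0.24   0.971 -0.002]
 [ 0.    -0.002 -1.   ]] 0.08686212519331511
top [[414.7, 0.0, 320.4], [0.0, 414.7, 196.3], [0.0, 0.0, 1.0]] [ 0.38092598 -0.01410771  0.92983729] [[0.0, -0.98, 0.21], [-1.0, -0.0, 0.01], [-0.01, -0.21, -0.98]]
scene [[376.4, 0.0, 320.5], [0.0, 376.4, 202.7], [0.0, 0.0, 1.0]] [ 1.0688965  -0.07889302  0.68670581] [[0.19, 0.74, -0.64], [0.98, -0.15, 0.12], [-0.0, -0.65, -0.76]]
```

View pics/top0.png

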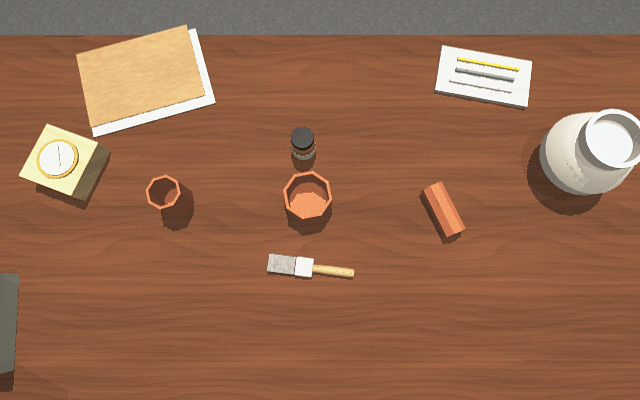

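View pics/scene0.png

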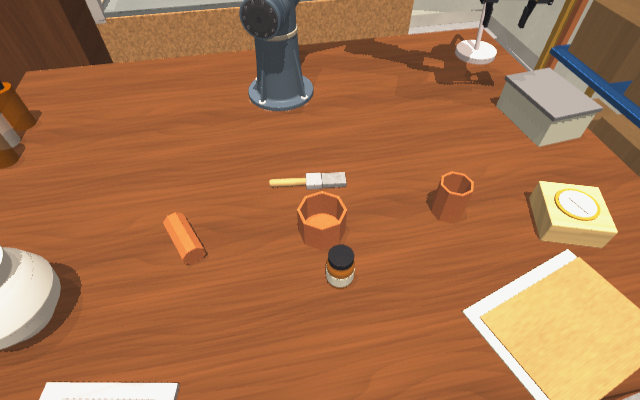

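The top view shows the middle pot's rim at (163,192), the wide pot's at (307,195) and the jar at (302,143). The brush is at (310,267), and the narrow pot lies from (432,186) to its mouth at about (455,235). The scene view shows the same layout, with plenty of space around each pot.

Run:
```python
from h import *
boxes={'top':dict(mid=(130,165,200,240),wide=(278,165,340,225),nar=(410,170,480,250)),'scene':dict(mid=(425,165,480,230),wide=(290,185,352,250),nar=(155,205,215,270))}
for n in boxes:
    z=np.load(n+'.npz');P=z['P']
    for k,(a,b,c,d) in boxes[n].items():
        q=P[b:d,a:c].reshape(-1,3);q=q[np.isfinite(q).all(1)]
        h=q[:,2]; hi={'mid':.088,'wide':.068,'nar':.037}[k]
        s=q[(h>hi)&(h<hi+.03)]
        if k!='nar':
            hull=cv2.convexHull(s[:,:2].astype(np.float32)); cc,r=cv2.minEnclosingCircle(hull)
            print(n,k,len(s),'top z',np.median(s[:,2]).round(4),'circ',np.round(cc,4),round(r,4),'rect mid',np.round(cv2.minAreaRect(hull),4) if 0 else cv2.minAreaRect(hull))
            print('  table z',np.median(h[h<.01]).round(4))
        else:
            print(n,k,len(s),'z',np.percentile(s[:,2],[10,50,90,99]).round(4),cv2.minAreaRect(s[:,:2].astype(np.float32)))
            s=q[h>.012]; print('  body',cv2.minAreaRect(s[:,:2].astype(np.float32)))
```

```text
top mid 334 top z 0.0944 circ [0.5712 0.3175] 0.0369 rect mid ((0.5713679194450378, 0.31846359372138977), (0.0704379752278328, 0.06768807768821716), 62.94811248779297)
  table z -0.0001
top wide 465 top z 0.0744 circ [0.5695 0.019 ] 0.0529 rect mid ((0.5700997710227966, 0.01954314112663269), (0.09878772497177124, 0.09772143512964249), 10.736979484558105)
  table z 0.001
top nar 877 z [0.0389 0.0446 0.0473 0.049 ] ((0.5470815896987915, -0.2780275046825409), (0.11495756357908249, 0.041055336594581604), 24.03528594970703)
  body ((0.5475385189056396, -0.27894294261932373), (0.11497185379266739, 0.04798439145088196), 23.611042022705078)
scene mid 332 top z 0.0948 circ [0.5723 0.3189] 0.0382 rect mid ((0.5726324319839478, 0.3189299702644348), (0.06845282763242722, 0.07097963243722916), 60.93383026123047)
  table z 0.001
scene wide 622 top z 0.0753 circ [0.6049 0.0306] 0.086 rect mid ((0.605706512928009, 0.027699008584022522), (0.1708536446094513, 0.09869151562452316), 11.535975456237793)
  table z 0.0012
scene nar 840 z [0.0386 0.0451 0.0475 0.0484] ((0.5486358404159546, -0.2785421311855316), (0.11734472215175629, 0.04206768050789833), 23.383695602416992)
  body ((0.548798680305481, -0.2777925729751587), (0.11811605840921402, 0.04600377380847931), 23.76151466369629)
```

Request:
move_arm(
  motion="1 -1 -1 0 0.45; 1 -1 -1 0 0.45; 1 -1 -1 0 0.45; 1 -1 -1 0 0.45; 1 -1 -1 0 0.45; 1 -1 -1 0 0.45; 1 -1 -1 0 0.45; 1 -1 -1 0 0.45; 1 -1 -1 0 0.45; 1 -1 -1 0 0.45; 1 -1 -1 0 0.45; 1 -1 -1 0 0.45",
  newtons=10,
)

```text
time: 1.1
position: [0.2962, 0.364, 0.2303]
tool_rot: [0.739, 0.674, -0.0, -0.0]
ft_force: [0.1, -0.2, -0.2]
grip_width: 0.0868
grip_force: 0.0
```

```bash
cat > go.py <<'E'
import sys
from h import *
# usage: go.py x y z yawdeg -> normalised shift/turn
o=robot.get_obs(); M=R.from_quat(o['tool_rot']).as_matrix(); p=np.array(o['position'])
yaw=np.degrees(np.arctan2(M[1,0],M[0,0]))
print('t',round(o['time'],2),'p',p.round(4),'yaw',yaw.round(2),'q',np.round(o['q'],2),'F',np.round(o['ft_force'],2),'w',round(o['grip_width'],4),'g',round(o['grip_force'],2))
if len(sys.argv)>4:
    t=np.array(list(map(float,sys.argv[1:5])))
    s=M.T@(t[:3]-p)/.2; dy=-((t[3]-yaw+180)%360-180)/180
    print('shift',s.round(4),'turn',dy.round(4))
E
python3 go.py .509 -.295 .2 23.7
```

```text
t 1.1 p [0.2962 0.364  0.2303] yaw 84.77 q [0.65 0.32 1.81 0.   1.01 0.74] F [ 0.1  -0.19 -0.2 ] w 0.0868 g 0.0
shift [-3.1845  1.3598  0.1523] turn 0.3393
```

Request:
move_arm(
  motion="1 -1 0.43 0.05 0; 1 -1 0.43 0.05 0; 1 -1 0.43 0.05 0; 1 -1 0.43 0.05 0; 1 -1 0.43 0.05 0; 1 -1 0.43 0.05 0; 1 -1 0.43 0.05 0",
)

```text
time: 1.68
position: [0.3658, 0.1555, 0.2204]
tool_rot: [0.739, 0.674, -0.0, 0.0]
ft_force: [1.5, 0.3, 0.2]
grip_width: 0.0873
grip_force: 0.0
```

Request:
move_arm(
  motion="1 -1 0.43 0.05 0.34; 1 -1 0.43 0.05 0.34; 1 -1 0.43 0.05 0.34; 1 -1 0.43 0.05 0.34; 1 -1 0.43 0.05 0.34; 1 -1 0.43 0.05 0.34; 1 -1 0.43 0.05 0.34; 1 -1 0.43 0.05 0.34; 1 -1 0.43 0.05 0.34; 1 -1 0.43 0.05 0.34",
)

```text
time: 2.52
position: [0.4334, -0.0474, 0.2103]
tool_rot: [0.978, 0.207, -0.0, -0.0]
ft_force: [0.3, -0.3, 0.2]
grip_width: 0.0872
grip_force: 0.0
```

```bash
python3 go.py .509 -.295 .2 23.7
```

```text
t 2.52 p [ 0.4334 -0.0474  0.2103] yaw 23.9 q [-0.37  0.31  1.91  0.    0.93  0.79] F [ 0.26 -0.26  0.17] w 0.0872 g 0.0
shift [-0.156   1.2851  0.0504] turn 0.0011
```

Request:
move_arm(
  motion="1 -0.156 1 0.05 0; 1 -0.156 1 0.05 0; 1 -0.156 1 0.05 0; 1 -0.156 1 0.05 0; 1 -0.156 1 0.05 0; 1 -0.156 1 0.05 0; 1 -0.156 1 0.05 0",
)

```text
time: 3.1
position: [0.4866, -0.2449, 0.2]
tool_rot: [0.978, 0.207, 0.0, -0.0]
ft_force: [-0.2, 0.7, -0.5]
grip_width: 0.087
grip_force: 0.0
```

```bash
python3 go.py .509 -.2955 .06 23.7
python3 - <<'E'
from h import *
p,d,P,*_=cam('wrist'); cv2.imwrite('pics/w1.png',p[...,::-1])
q=P.reshape(-1,3);q=q[np.isfinite(q).all(1)]
m=(q[:,2]>.012)&(q[:,2]<.06)&(np.hypot(q[:,0]-.548,q[:,1]+.278)<.08); s=q[m]
print(len(s),np.percentile(s[:,2],[50,98]),cv2.minAreaRect(s[:,:2].astype(np.float32)))
E
```

```text
t 3.1 p [ 0.4866 -0.2449  0.2   ] yaw 23.9 q [-0.67  0.46  1.67  0.    1.02  0.48] F [-0.16  0.69 -0.49] w 0.087 g 0.0
shift [-3.000e-04  2.770e-01  6.999e-01] turn 0.0011
6192 [0.04350637 0.04657656] ((0.5469658374786377, -0.2787007689476013), (0.11509566754102707, 0.046441450715065), 23.820392608642578)
```

View pics/w1.png

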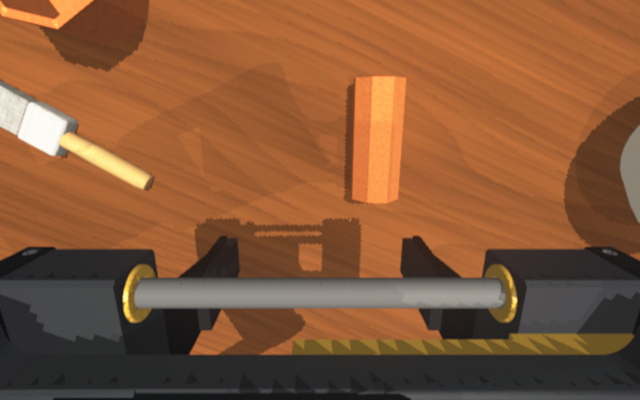

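The wrist view shows the narrow pot at columns 350–405, rows 77–203, mouth at the bottom and aligned with the tool. Its measured position agrees with the other two views.

Request:
move_arm(
  motion="1 -0.003 0.277 0.3 0; 1 -0.003 0.277 0.5 0; 1 -0.003 0.277 0.7 0; 1 -0.003 0.277 0.7 0; 1 -0.003 0.277 0.8 0; 1 -0.003 0.277 0.87 0; 1 -0.003 0.277 0.937 0; 1 -0.003 0.277 0.937 0; 1 -0.003 0.277 0.937 0",
)

```text
time: 3.9
position: [0.5073, -0.2926, 0.0129]
tool_rot: [0.978, 0.208, -0.001, -0.001]
ft_force: [-0.4, -0.7, 0.1]
grip_width: 0.0867
grip_force: 0.0
```

Request:
move_arm(
  motion="-1 0 0 0 0; -1 0 0 0 0; -1 0 0 0 0; -1 0 0 0 0; -1 0 0 0 0; -1 0 0 0 0; -1 0 0 0 0; -1 0 0 0 0; -1 0 0 0 0; -1 0 0 0 0; -1 0 0 0 0; -1 0 0 0 0",
  newtons=6,
)

```text
time: 4.9
position: [0.5078, -0.2955, 0.0133]
tool_rot: [0.978, 0.207, 0.0, 0.0]
ft_force: [-0.3, -1.5, 1.4]
grip_width: 0.0455
grip_force: 6.0
```

```bash
python3 go.py .5085 -.2957 .0125 23.8
python3 - <<'E'
import numpy as np
r=np.hypot(100,23);a0=np.arctan2(23,100)
for th in np.radians([8,16,24,32,40,48,56,64,72,80,86,90]):
    # along -m is tool +x
    x=-(r*np.cos(a0+th)-100); z=r*np.sin(a0+th)-23
    print((x/200).round(3),(-z/200).round(3))
E
```

```text
t 4.9 p [ 0.5078 -0.2955  0.0133] yaw 23.89 q [-0.72  0.79  1.67 -0.    0.68  0.44] F [-0.3  -1.49  1.42] w 0.0455 g 5.99
shift [0.0027 0.0024 0.0041] turn 0.0005
0.021 -0.068
0.051 -0.133
0.09 -0.193
0.137 -0.247
0.191 -0.294
0.251 -0.334
0.316 -0.364
0.384 -0.385
0.455 -0.396
0.526 -0.397
0.58 -0.392
0.615 -0.385
```

Request:
move_arm(
  motion="-1 0.01 -0.035 0 0; -1 0.021 -0.068 0 0; -1 0.035 -0.1 0 0; -1 0.051 -0.133 0 0; -1 0.07 -0.163 0 0; -1 0.09 -0.193 0 0; -1 0.113 -0.22 0 0; -1 0.137 -0.247 0 0",
)

```text
time: 5.57
position: [0.5128, -0.2382, 0.0133]
tool_rot: [0.978, 0.207, -0.0, 0.0]
ft_force: [-1.3, -2.8, 3.0]
grip_width: 0.046
grip_force: 6.0
```

I put the lift in the wrong column, so the pot slid about 50 mm sideways on the table. I'll re-measure before continuing.

```bash
python3 go.py
python3 - <<'E'
from h import *
p,d,P,*_=cam('top'); cv2.imwrite('pics/t2.png',cv2.resize(p[120:300,230:500],None,fx=2.5,fy=2.5)[...,::-1])
p,d,P,*_=cam('wrist')
q=P.reshape(-1,3);q=q[np.isfinite(q).all(1)]
for z0,z1 in((.012,.06),(.03,.06)):
  m=(q[:,2]>z0)&(q[:,2]<z1)&(np.hypot(q[:,0]-.56,q[:,1]+.217)<.08); s=q[m]
  print(len(s),np.percentile(s[:,2],[50,98]),cv2.minAreaRect(s[:,:2].astype(np.float32)))
E
```

```text
t 5.57 p [ 0.5128 -0.2382  0.0133] yaw 23.91 q [-0.63  0.78  1.73 -0.    0.64  0.52] F [-1.31 -2.79  2.97] w 0.046 g 6.01
31605 [0.04420426 0.05347458] ((0.5523451566696167, -0.2200140655040741), (0.11608006805181503, 0.0725753977894783), 23.312747955322266)
31079 [0.04428725 0.05350946] ((0.5523451566696167, -0.2200140655040741), (0.11608006805181503, 0.0725753977894783), 23.312747955322266)
```

View pics/t2.png

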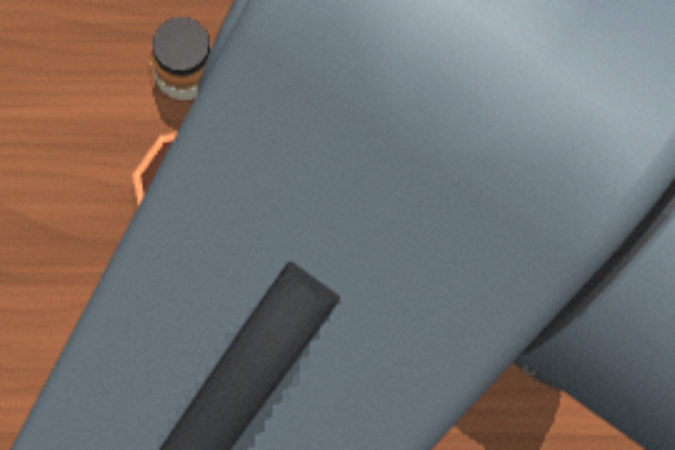

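The crop shows the arm covering the pot, with the jar at (180,60) untouched. The wrist depth shows the pot still lying in the same place relative to the tool, with its centre at (0.552, -0.220). Next is the lifting arc, with the columns checked.

Request:
move_arm(
  motion="-1 0.01 0 -0.035 0; -1 0.021 0 -0.068 0; -1 0.035 0 -0.1 0; -1 0.051 0 -0.133 0; -1 0.07 0 -0.163 0; -1 0.09 0 -0.193 0; -1 0.113 0 -0.22 0; -1 0.137 0 -0.247 0; -1 0.137 0 -0.247 0",
)

```text
time: 6.42
position: [0.5397, -0.2281, 0.064]
tool_rot: [0.978, 0.207, 0.001, 0.001]
ft_force: [0.0, -0.1, -0.5]
grip_width: 0.0461
grip_force: 6.0
```

```bash
python3 go.py
python3 - <<'E'
from h import *
p,d,P,*_=cam('scene'); cv2.imwrite('pics/s3.png',cv2.resize(p[130:310,130:400],None,fx=2.5,fy=2.5)[...,::-1])
E
```

```text
t 6.42 p [ 0.5397 -0.2281  0.064 ] yaw 23.92 q [-0.59  0.71  1.66  0.    0.77  0.56] F [ 0.   -0.12 -0.55] w 0.0461 g 6.0
```

View pics/s3.png

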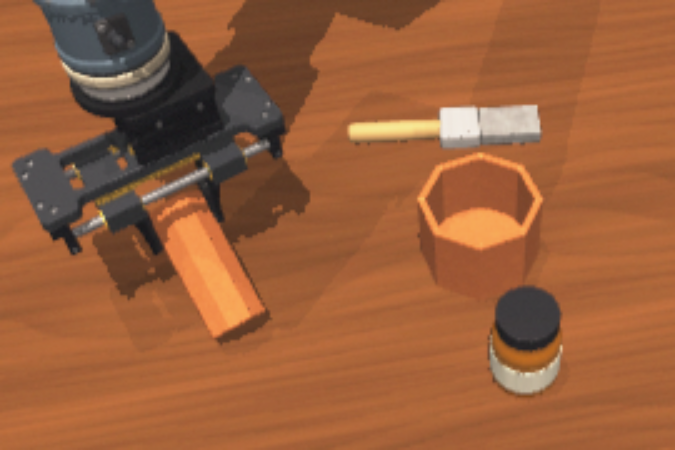

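The scene crop shows the pot pivoting as planned, with its base edge at about (240,330) still on the table. I'll continue the arc.

Request:
move_arm(
  motion="-1 0.027 0 -0.024 0; -1 0.054 0 -0.047 0; -1 0.084 0 -0.068 0; -1 0.114 0 -0.087 0; -1 0.146 0 -0.103 0; -1 0.179 0 -0.117 0; -1 0.213 0 -0.129 0; -1 0.247 0 -0.138 0; -1 0.282 0 -0.145 0; -1 0.318 0 -0.149 0; -1 0.354 0 -0.151 0; -1 0.389 0 -0.15 0",
)

```text
time: 7.47
position: [0.6104, -0.1959, 0.0932]
tool_rot: [0.978, 0.207, 0.001, 0.0]
ft_force: [-0.9, 0.6, 4.7]
grip_width: 0.0461
grip_force: 6.0
```

Request:
move_arm(
  motion="-1 0.025 0 0.002 0; -1 0.054 0 0.005 0; -1 0.07 0 0.008 0; -1 0.089 0 0.012 0; -1 0.089 0 0.012 0; -1 0.089 0 0.012 0",
)

```text
time: 7.97
position: [0.6263, -0.1888, 0.0903]
tool_rot: [0.978, 0.207, 0.001, 0.0]
ft_force: [1.2, 1.6, 5.3]
grip_width: 0.0457
grip_force: 6.0
```

```bash
python3 go.py
python3 - <<'E'
from h import *
p,d,P,*_=cam('scene'); cv2.imwrite('pics/s4.png',cv2.resize(p[130:310,100:370],None,fx=2.5,fy=2.5)[...,::-1])
p,d,P,*_=cam('wrist')
E
```

```text
t 7.97 p [ 0.6263 -0.1888  0.0903] yaw 23.88 q [-0.46  0.74  1.46  0.    0.94  0.69] F [1.19 1.59 5.35] w 0.0457 g 6.0
```

View pics/s4.png

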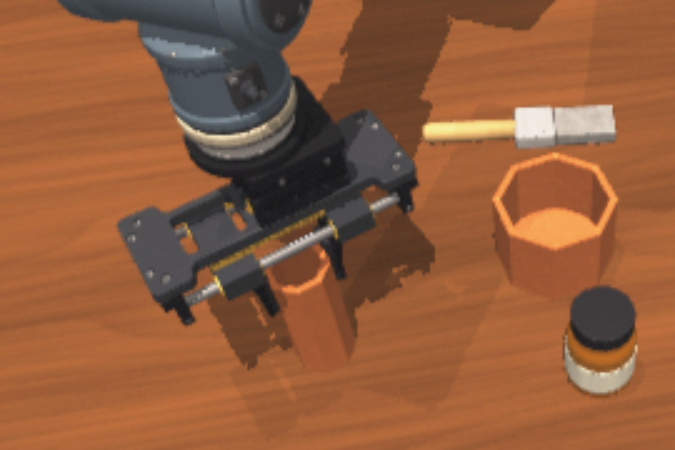

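The crop shows the pot nearly vertical, its rim at (300,270) and base at (325,360). I'll measure the tilt left before releasing.

```bash
cat > tilt.py <<'E'
from h import *
for n in('scene','wrist'):
    p,d,P,*_=cam(n); q=P.reshape(-1,3); c=p.reshape(-1,3).astype(int)
    m=np.isfinite(q).all(1)&(np.hypot(q[:,0]-.626,q[:,1]+.19)<.05)&(c[:,0]>c[:,2]+40)
    s=q[m]
    for a in np.arange(.0,.125,.02):
        t=s[(s[:,2]>a)&(s[:,2]<a+.02)]
        if len(t)>20: print(n,round(a,2),len(t),((t[:,:2].mean(0)-[.626,-.189])@np.array([[.914,-.405],[.405,.914]])).round(4))
    r=s[s[:,2]>.105]; print('rim',len(r), r.mean(0).round(4), r[:,2].max())
    if len(r)>30:
        A=np.c_[r[:,:2]-r[:,:2].mean(0),np.ones(len(r))]; print(np.linalg.lstsq(A,r[:,2],rcond=None)[0].round(3), (r[:,:2].min(0)+r[:,:2].max(0))/2)
E
python3 tilt.py
```

```text
scene 0.0 750 [ 0.0127 -0.0057]
scene 0.02 135 [ 0.0231 -0.0024]
scene 0.04 145 [ 0.0229 -0.0028]
scene 0.06 178 [ 0.0165 -0.0015]
scene 0.08 264 [ 0.009  -0.0002]
scene 0.1 314 [ 0.0124 -0.0001]
rim 537 [ 0.6444 -0.1893  0.1804] 0.45210040292082504
[ 1.803 -0.669  0.18 ] [ 0.63556387 -0.19134585]
wrist 0.0 1306 [0.0197 0.0002]
wrist 0.02 544 [0.0171 0.0003]
wrist 0.04 1175 [0.0051 0.0003]
wrist 0.06 1822 [0.0032 0.0001]
wrist 0.08 1758 [ 0.0117 -0.0002]
wrist 0.1 3948 [ 0.0097 -0.0001]
wrist 0.12 52 [-0.0082 -0.0127]
rim 10400 [ 0.6453 -0.1873  0.155 ] 0.18364746420643793
[1.297 0.296 0.155] [ 0.63818416 -0.1836334 ]
```

Request:
move_arm(
  motion="0.3 0 0 0 0; 0.3 0 0 0 0; 1 0 0 0 0; 1 0 0 0 0; 1 0 0 0 0; 1 0 0 0 0",
)

```text
time: 8.67
position: [0.625, -0.1893, 0.0898]
tool_rot: [0.978, 0.207, -0.0, -0.0]
ft_force: [-0.0, 0.1, 0.4]
grip_width: 0.0756
grip_force: 0.0
```

Request:
move_arm(
  motion="1 0 0 -0.1 0; 1 0 0 -0.2 0; 1 0 0 -0.3 0; 1 0 0 -0.4 0; 1 0 0 -0.5 0; 1 0 0 -0.5 0",
)

```text
time: 9.17
position: [0.6278, -0.1904, 0.1947]
tool_rot: [0.978, 0.207, 0.003, 0.003]
ft_force: [0.9, 0.0, 1.3]
grip_width: 0.0867
grip_force: 0.0
```

```bash
sed -i 's/>.105\]/>.105]; r=r[r[:,2]<.125]/' tilt.py; python3 tilt.py | grep -A1 rim; python3 go.py .5715 .318 .2 17
python3 - <<'E'
from h import *
p,d,P,*_=cam('wrist'); cv2.imwrite('pics/w5.png',p[...,::-1])
E
```

```text
rim 325 [ 0.6327 -0.186   0.1131] 0.11805518681304605
[-0.004 -0.012  0.113] [ 0.63097885 -0.18589572]
--
rim 1614 [ 0.63   -0.1867  0.1132] 0.11658520221116098
[0.007 0.004 0.113] [ 0.63009105 -0.18679818]
t 9.27 p [ 0.6255 -0.1893  0.1908] yaw 23.89 q [-0.46  0.61  1.4  -0.    1.13  0.69] F [ 0.4   0.99 -0.28] w 0.0868 g 0.0
shift [ 0.7804 -2.4285 -0.0487] turn 0.0383
```

View pics/w5.png

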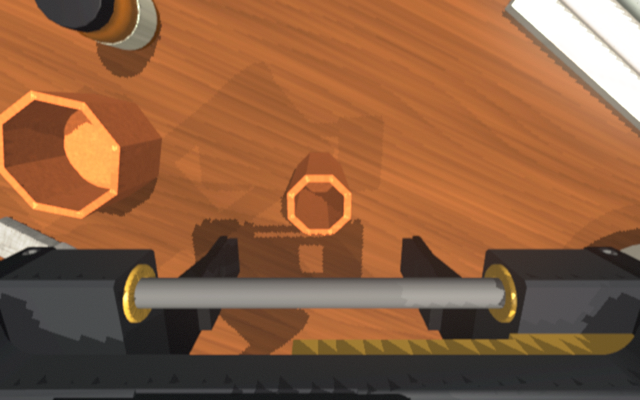

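The wrist view shows the narrow pot upright and clear of the fingers, its rim at (319,205). Its rim plane is level at (0.630, -0.1865). Next is the middle pot.

Request:
move_arm(
  motion="1 0.26 -0.8 -0.05 0; 1 0.26 -0.8 -0.05 0; 1 0.26 -0.8 -0.05 0; 1 0.26 -0.8 -0.05 0; 1 0.26 -0.8 -0.05 0; 1 0.26 -0.8 -0.05 0",
)

```text
time: 9.82
position: [0.6065, -0.019, 0.1986]
tool_rot: [0.978, 0.209, -0.002, -0.001]
ft_force: [0.3, -1.0, -0.3]
grip_width: 0.0872
grip_force: 0.0
```

Request:
move_arm(
  motion="1 0.26 -0.8 0 0; 1 0.26 -0.8 0 0; 1 0.26 -0.8 0 0; 1 0.26 -0.8 0 0; 1 0.26 -0.8 0 0; 1 0.26 -0.8 0 0",
)

```text
time: 10.32
position: [0.5904, 0.1464, 0.1989]
tool_rot: [0.978, 0.208, -0.001, 0.0]
ft_force: [0.8, -1.3, -0.3]
grip_width: 0.087
grip_force: 0.0
```

Request:
move_arm(
  motion="1 0 -0.5 0 -0.21; 1 0 -0.5 0 -0.21; 1 0 -0.5 0 -0.21; 1 0 -0.5 0 -0.21; 1 0 -0.5 0 -0.21; 1 0 -0.5 0 -0.21; 1 0 -0.5 0 -0.21; 1 0 -0.5 0 -0.21",
)

```text
time: 10.98
position: [0.5511, 0.2348, 0.1995]
tool_rot: [0.86, 0.511, -0.0, 0.0]
ft_force: [0.5, -0.9, 0.3]
grip_width: 0.0874
grip_force: 0.0
```

```bash
python3 go.py .5715 .318 .2 62
cat > oct.py <<'E'
import sys
from h import *
from scipy.optimize import least_squares
# oct.py cam x y ztop acrossflats inside: fit an octagonal rim
n=sys.argv[1]; x,y,zt,af,ai=map(float,sys.argv[2:7])
p,d,P,*_=cam(n); q=P.reshape(-1,3); q=q[np.isfinite(q).all(1)]
s=q[(abs(q[:,2]-zt)<.005)&(np.hypot(q[:,0]-x,q[:,1]-y)<af*.54+.012)]
def f(v):
    e=s[:,:2]-v[:2]; a=np.radians(v[2]+45*np.arange(8)); h=(e@np.array([np.cos(a),np.sin(a)])).max(1)
    return np.maximum(h-af/2,0)+np.minimum(h-ai/2,0)
def g(v):
    e=s[:,:2]-v[:2]; a=np.radians(v[2]+45*np.arange(8)); h=(e@np.array([np.cos(a),np.sin(a)])).max(1)
    return h-(af+ai)/4
b=min((least_squares(g,[x,y,a0],x_scale=[.01,.01,10],loss='soft_l1',f_scale=.002) for a0 in(0,11,22,33)),key=lambda r:r.cost)
print(n,len(s),'z',np.median(s[:,2]).round(4),'c',b.x[:2].round(4),'yaw mod 45',(b.x[2]%45).round(1),'rms',np.sqrt(np.mean(g(b.x)**2)).round(4))
E
python3 oct.py wrist .5715 .318 .095 .068 .058; python3 oct.py top .57 .0195 .075 .098 .086;python3 oct.py scene .57 .0195 .075 .098 .086
```

```text
t 10.98 p [0.5511 0.2348 0.1995] yaw 61.46 q [ 0.22  0.53  1.53 -0.    1.08  0.72] F [ 0.51 -0.88  0.26] w 0.0874 g 0.0
shift [ 0.4142 -0.1094 -0.0027] turn -0.003
wrist 2128 z 0.0943 c [0.5711 0.3185] yaw mod 45 17.2 rms 0.0015
top 436 z 0.0748 c [0.5697 0.0193] yaw mod 45 11.3 rms 0.0019
scene 476 z 0.0754 c [0.5726 0.0201] yaw mod 45 10.9 rms 0.0021
```

Request:
move_arm(
  motion="1 0.415 -0.109 0 0; 1 0.415 -0.109 0.1 0; 1 0.415 -0.109 0.2 0; 1 0.415 -0.109 0.3 0; 1 0.415 -0.109 0.35 0; 1 0.415 -0.109 0.35 0; 1 0.415 -0.109 0.42 0; 1 0.415 -0.109 0.48 0; 1 0.415 -0.109 0.54 0; 1 0.415 -0.109 0.602 0; 1 0.415 -0.109 0.602 0; 1 0.415 -0.109 0.602 0",
)

```text
time: 12.13
position: [0.5699, 0.32, 0.0789]
tool_rot: [0.859, 0.513, -0.001, -0.0]
ft_force: [0.5, 0.4, 0.0]
grip_width: 0.0872
grip_force: 0.0
```

Request:
move_arm(
  motion="-1 0 0 0 0; -1 0 0 0 0; -1 0 0 0 0; -1 0 0 0 0; -1 0 0 0 0; -1 0 0 0 0; -1 0 0 0 0; -1 0 0 0 0",
  newtons=20,
)

```text
time: 12.8
position: [0.5718, 0.3204, 0.0807]
tool_rot: [0.859, 0.513, 0.001, 0.001]
ft_force: [2.8, -1.8, 4.2]
grip_width: 0.0674
grip_force: 20.0
```

```bash
python3 go.py .5715 .318 .19 62
```

```text
t 12.8 p [0.5718 0.3204 0.0807] yaw 61.69 q [ 0.34  0.75  1.47 -0.    0.92  0.84] F [ 2.76 -1.84  4.2 ] w 0.0674 g 19.97
shift [-0.0105  0.0057 -0.5465] turn -0.0017
```

Request:
move_arm(
  motion="-1 0 0 -0.1 0; -1 0 0 -0.2 0; -1 0 0 -0.3 0; -1 0 0 -0.4 0; -1 0 0 -0.5 0; -1 0 0 -0.56 0; -1 0 0 -0.56 0",
)

```text
time: 13.38
position: [0.5709, 0.3212, 0.1938]
tool_rot: [0.859, 0.513, 0.002, -0.0]
ft_force: [0.9, 0.5, -2.2]
grip_width: 0.0673
grip_force: 20.0
```

```bash
python3 go.py .5707 .02 .19 62; python3 oct.py wrist .5715 .32 .205 .068 .058;python3 oct.py top .5715 .32 .205 .068 .058
```

```text
t 13.38 p [0.5709 0.3212 0.1938] yaw 61.7 q [0.34 0.61 1.39 0.   1.14 0.84] F [ 0.94  0.5  -2.2 ] w 0.0673 g 19.96
shift [-1.3264  0.713   0.0162] turn -0.0017
wrist 5612 z 0.2073 c [0.5699 0.321 ] yaw mod 45 17.2 rms 0.0026
top 292 z 0.2059 c [0.5682 0.3178] yaw mod 45 18.6 rms 0.0026
```

Request:
move_arm(
  motion="-1 -0.16 0.09 0 0; -1 -0.32 0.18 0 0; -1 -0.48 0.27 0 0; -1 -0.659 0.357 0 0; -1 -0.659 0.357 0 0",
)

```text
time: 13.9
position: [0.5689, 0.1636, 0.1893]
tool_rot: [0.86, 0.511, -0.004, 0.0]
ft_force: [-0.1, 0.5, -2.4]
grip_width: 0.0677
grip_force: 20.0
```

Request:
move_arm(
  motion="-1 -0.16 0.09 0 0; -1 -0.32 0.18 0 0; -1 -0.48 0.27 0 0; -1 -0.659 0.357 0 0; -1 -0.659 0.357 0 0; -1 -0.659 0.357 0 0; -1 -0.659 0.357 0 0",
)

```text
time: 14.48
position: [0.57, 0.0209, 0.1903]
tool_rot: [0.859, 0.512, -0.001, -0.001]
ft_force: [0.3, -0.4, -3.6]
grip_width: 0.068
grip_force: 20.0
```

```bash
python3 go.py .5715 .0213 .089 62; python3 oct.py wrist .5705 .0195 .207 .068 .058; python3 oct.py scene .5705 .0195 .207 .068 .058; python3 oct.py wrist .5705 .0195 .075 .098 .086
```

```text
t 14.48 p [0.57   0.0209 0.1903] yaw 61.61 q [-0.16  0.51  1.61  0.    1.03  0.34] F [ 0.32 -0.4  -3.56] w 0.068 g 20.0
shift [0.0054 0.0075 0.5065] turn -0.0022
wrist 4659 z 0.204 c [0.5688 0.0202] yaw mod 45 16.8 rms 0.0029
scene 89 z 0.205 c [0.5749 0.0188] yaw mod 45 31.3 rms 0.0035
wrist 1568 z 0.0743 c [0.5699 0.0202] yaw mod 45 11.0 rms 0.0018
```

Request:
move_arm(
  motion="-1 0.003 0.005 0.06 0; -1 0.003 0.005 0.12 0; -1 0.003 0.005 0.18 0; -1 0.003 0.005 0.24 0; -1 0.003 0.005 0.3 0; -1 0.003 0.005 0.36 0; -1 0.003 0.005 0.4 0; -1 0.003 0.005 0.43 0; -1 0.003 0.005 0.46 0; -1 0.003 0.005 0.48 0; -1 0.003 0.005 0.49 0; -1 0.003 0.005 0.495 0",
)

```text
time: 15.63
position: [0.5724, 0.0207, 0.0927]
tool_rot: [0.859, 0.513, 0.0, 0.0]
ft_force: [-0.0, 0.2, -2.7]
grip_width: 0.0677
grip_force: 20.0
```

Request:
move_arm(
  motion="-1 0 0 0.004 0; -1 0 0 0.008 0; -1 0 0 0.012 0; -1 0 0 0.015 0; -1 0 0 0.015 0",
)

```text
time: 16.05
position: [0.5723, 0.0206, 0.0898]
tool_rot: [0.859, 0.513, 0.0, 0.0]
ft_force: [0.2, -0.1, -3.4]
grip_width: 0.0675
grip_force: 20.0
```

```bash
python3 go.py; python3 oct.py scene .5705 .0195 .103 .068 .058; python3 oct.py wrist .5705 .0195 .103 .068 .058
```

```text
t 16.05 p [0.5723 0.0206 0.0898] yaw 61.68 q [-0.16  0.65  1.68  0.    0.81  0.34] F [ 0.2  -0.1  -3.42] w 0.0675 g 20.0
scene 99 z 0.1043 c [0.5724 0.0209] yaw mod 45 12.2 rms 0.0023
wrist 5282 z 0.1033 c [0.5713 0.0203] yaw mod 45 16.7 rms 0.0027
```

Request:
move_arm(
  motion="-1 0 0 0.003 0; -1 0 0 0.006 0; -1 0 0 0.009 0; -1 0 0 0.009 0",
)

```text
time: 16.48
position: [0.5724, 0.0205, 0.0889]
tool_rot: [0.859, 0.513, 0.0, 0.0]
ft_force: [-2.0, -1.6, 4.5]
grip_width: 0.0679
grip_force: 20.0
```

Contact at the expected height. Releasing and retracting.

Request:
move_arm(
  motion="0.7 0 0 0 0; 1 0 0 0 0; 1 0 0 0 0; 1 0 0 0 0; 1 0 0 0 0; 1 0 0 0 0; 1 0 0 0 0; 1 0 0 -0.1 0; 1 0 0 -0.2 0; 1 0 0 -0.35 0; 1 0 0 -0.5 0; 1 0 0 -0.56 0",
)

```text
time: 17.48
position: [0.5743, 0.0205, 0.2038]
tool_rot: [0.859, 0.513, 0.003, 0.002]
ft_force: [0.2, -1.0, 1.1]
grip_width: 0.0869
grip_force: 0.0
```

```bash
python3 go.py .6303 -.1865 .2 23.9; for c in wrist scene; do python3 oct.py $c .5705 .0195 .103 .068 .058;  python3 oct.py $c .5705 .0195 .075 .098 .086; python3 oct.py $c .63 -.1865 .115 .046 .036; done
python3 - <<'E'
from h import *
p,d,P,*_=cam('scene'); cv2.imwrite('pics/s6.png',cv2.resize(p[130:310,130:400],None,fx=2.5,fy=2.5)[...,::-1])
E
```

```text
t 17.48 p [0.5743 0.0205 0.2038] yaw 61.69 q [-0.16  0.49  1.59  0.    1.05  0.34] F [ 0.24 -0.96  1.06] w 0.0869 g 0.0
shift [-0.7784  0.7369  0.0218] turn 0.21
wrist 1762 z 0.1022 c [0.5707 0.0187] yaw mod 45 16.5 rms 0.0016
wrist 2494 z 0.0743 c [0.57   0.0203] yaw mod 45 10.9 rms 0.0065
wrist 0 z nan c [ 0.63   -0.1865] yaw mod 45 0.0 rms nan
scene 302 z 0.1032 c [0.573  0.0185] yaw mod 45 16.7 rms 0.0017
scene 495 z 0.0753 c [0.5722 0.0202] yaw mod 45 10.7 rms 0.0087
scene 251 z 0.1152 c [ 0.6323 -0.186 ] yaw mod 45 24.0 rms 0.0017
  return _methods._mean(a, axis=axis, dtype=dtype,
  ret = ret.dtype.type(ret / rcount)
```

View pics/s6.png

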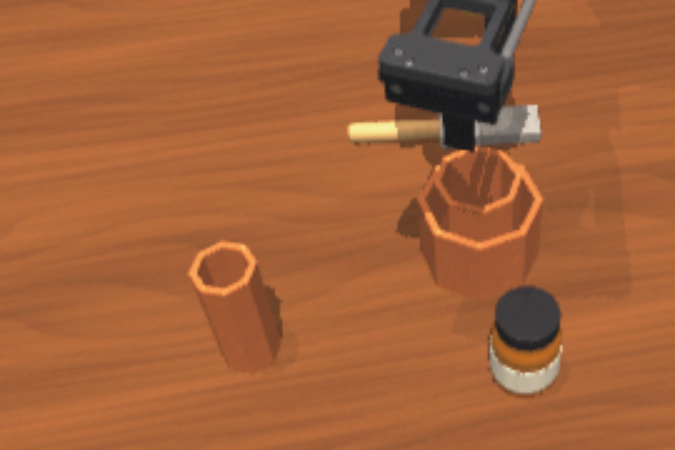

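The crop shows the middle pot seated in the wide one, its rim level at 103 mm around (478,180). The narrow pot stands free with its rim at (223,268), and the jar and brush are untouched.

Request:
move_arm(
  motion="1 -0.778 0.737 0 0.21; 1 -0.778 0.737 0 0.21; 1 -0.778 0.737 0 0.21; 1 -0.778 0.737 0 0.21; 1 -0.778 0.737 0 0.21; 1 -0.778 0.737 0 0.21; 1 -0.778 0.737 0 0.21; 1 -0.778 0.737 0 0.21; 1 -0.778 0.737 0 0.21",
)

```text
time: 18.58
position: [0.6272, -0.1846, 0.1987]
tool_rot: [0.978, 0.208, -0.001, -0.001]
ft_force: [-0.4, 0.7, -0.8]
grip_width: 0.0867
grip_force: 0.0
```

```bash
python3 go.py .6303 -.1867 .1 23.9; python3 oct.py wrist .63 -.1865 .114 .046 .036
```

```text
t 18.58 p [ 0.6272 -0.1846  0.1987] yaw 23.99 q [-0.46  0.6   1.38  0.    1.16  0.69] F [-0.42  0.65 -0.84] w 0.0867 g 0.0
shift [0.0109 0.0177 0.4933] turn 0.0005
wrist 1368 z 0.1142 c [ 0.6305 -0.1864] yaw mod 45 23.6 rms 0.0016
```

Request:
move_arm(
  motion="1 0.01 0.018 0.1 0; 1 0.01 0.018 0.2 0; 1 0.01 0.018 0.28 0; 1 0.01 0.018 0.34 0; 1 0.01 0.018 0.4 0; 1 0.01 0.018 0.45 0; 1 0.01 0.018 0.49 0; 1 0.01 0.018 0.49 0; 1 0.01 0.018 0.49 0",
)

```text
time: 19.38
position: [0.6316, -0.1886, 0.1018]
tool_rot: [0.978, 0.207, -0.0, -0.0]
ft_force: [1.1, -0.5, 0.1]
grip_width: 0.0873
grip_force: 0.0
```

Request:
move_arm(
  motion="-1 0 0 0 0; -1 0 0 0 0; -1 0 0 0 0; -1 0 0 0 0; -1 0 0 0 0; -1 0 0 0 0; -1 0 0 0 0; -1 0 0 0 0; -1 0 0 0 0; -1 0 0 0 0; -1 0 0 0 0",
  newtons=20,
)

```text
time: 20.3
position: [0.6315, -0.1886, 0.102]
tool_rot: [0.978, 0.207, -0.0, -0.0]
ft_force: [-0.2, 0.8, 2.2]
grip_width: 0.0462
grip_force: 20.0
```

Request:
move_arm(
  motion="-1 0 0 -0.1 0; -1 0 0 -0.2 0; -1 0 0 -0.3 0; -1 0 0 -0.4 0; -1 0 0 -0.5 0; -1 0 0 -0.6 0; -1 0 0 -0.65 0; -1 0 0 -0.65 0; -1 0 0 -0.65 0",
)

```text
time: 21.05
position: [0.6314, -0.1887, 0.2316]
tool_rot: [0.978, 0.207, -0.0, 0.0]
ft_force: [-0.4, 1.2, -3.1]
grip_width: 0.046
grip_force: 19.9
```

```bash
python3 go.py .5715 .019 .23 23.9; python3 oct.py wrist .63 -.1865 .245 .046 .036;  python3 oct.py top .5705 .0187 .103 .068 .058
```

```text
t 21.05 p [ 0.6314 -0.1887  0.2316] yaw 23.89 q [-0.46  0.57  1.34 -0.    1.23  0.69] F [-0.38  1.21 -3.1 ] w 0.046 g 19.93
shift [ 0.1469 -1.0706  0.0079] turn -0.0001
wrist 2750 z 0.2442 c [ 0.6312 -0.1888] yaw mod 45 23.0 rms 0.0033
top 274 z 0.1027 c [0.5704 0.0176] yaw mod 45 17.5 rms 0.0016
```

Request:
move_arm(
  motion="-1 0.02 -0.16 0 0; -1 0.04 -0.32 0 0; -1 0.057 -0.45 0 0; -1 0.07 -0.535 0 0; -1 0.07 -0.535 0 0",
)

```text
time: 21.57
position: [0.5988, -0.0812, 0.2305]
tool_rot: [0.978, 0.209, -0.002, -0.002]
ft_force: [0.1, -0.2, -2.1]
grip_width: 0.046
grip_force: 19.9
```

Request:
move_arm(
  motion="-1 0.02 -0.16 0 0; -1 0.04 -0.32 0 0; -1 0.057 -0.45 0 0; -1 0.072 -0.534 0 0; -1 0.072 -0.534 0 0; -1 0.072 -0.534 0 0; -1 0.072 -0.534 0 0; -1 0.072 -0.534 0 0",
)

```text
time: 22.23
position: [0.5717, 0.0168, 0.2318]
tool_rot: [0.978, 0.206, 0.0, 0.0]
ft_force: [0.4, 0.1, -2.4]
grip_width: 0.046
grip_force: 19.9
```

```bash
python3 go.py .571 .0185 .117 23.9; python3 oct.py wrist .5705 .0187 .103 .068 .058; python3 oct.py scene .5725 .0187 .103 .068 .058; python3 oct.py wrist .571 .0185 .245 .046 .036
python3 - <<'E'
from h import *
p,d,P,*_=cam('scene'); cv2.imwrite('pics/s7.png',cv2.resize(p[110:290,190:460],None,fx=2.5,fy=2.5)[...,::-1])
E
```

```text
t 22.23 p [0.5717 0.0168 0.2318] yaw 23.81 q [-0.17  0.45  1.57 -0.    1.12  0.99] F [ 0.37  0.09 -2.45] w 0.046 g 19.94
shift [-1.000e-04 -9.800e-03  5.738e-01] turn -0.0005
wrist 895 z 0.1023 c [0.5706 0.0185] yaw mod 45 17.1 rms 0.0015
scene 214 z 0.1033 c [0.5728 0.0185] yaw mod 45 16.1 rms 0.0018
wrist 2747 z 0.2444 c [0.5713 0.0169] yaw mod 45 23.1 rms 0.0033
```

View pics/s7.png

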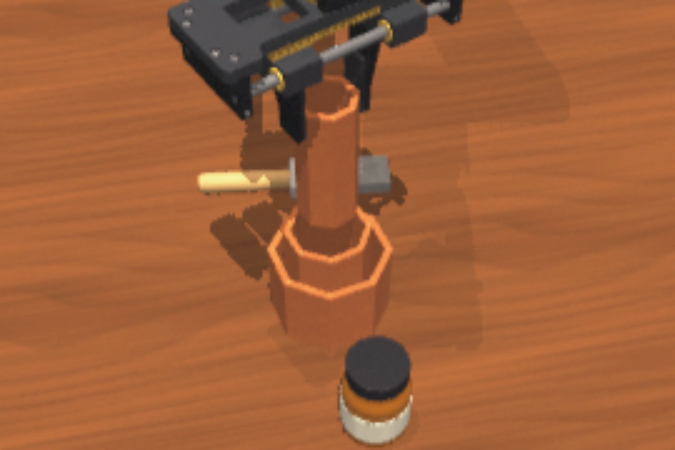

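The crop shows the narrow pot held vertically above the middle pot: its base is at about (330,225) and the middle rim around (328,240). Lowering.

Request:
move_arm(
  motion="-1 0 -0.009 0.05 0; -1 0 -0.009 0.11 0; -1 0 -0.009 0.17 0; -1 0 -0.009 0.23 0; -1 0 -0.009 0.29 0; -1 0 -0.009 0.35 0; -1 0 -0.009 0.41 0; -1 0 -0.009 0.46 0; -1 0 -0.009 0.5 0; -1 0 -0.009 0.53 0; -1 0 -0.009 0.545 0; -1 0 -0.009 0.555 0",
)

```text
time: 23.43
position: [0.5702, 0.0199, 0.1205]
tool_rot: [0.978, 0.207, -0.0, -0.0]
ft_force: [0.7, -0.5, -1.8]
grip_width: 0.0462
grip_force: 19.9
```

Request:
move_arm(
  motion="-1 0 0 0.004 0; -1 0 0 0.008 0; -1 0 0 0.011 0; -1 0 0 0.014 0; -1 0 0 0.014 0; -1 0 0 0.014 0",
)

```text
time: 23.93
position: [0.5703, 0.0199, 0.1184]
tool_rot: [0.978, 0.207, 0.0, 0.0]
ft_force: [-0.7, -0.6, -1.8]
grip_width: 0.0461
grip_force: 19.9
```

```bash
python3 go.py .571 .0185 .117 23.9
```

```text
t 23.93 p [0.5703 0.0199 0.1184] yaw 23.89 q [-0.16  0.61  1.67 -0.    0.86  0.99] F [-0.71 -0.59 -1.83] w 0.0461 g 19.94
shift [0.0002 0.0078 0.0068] turn -0.0001
```

Request:
move_arm(
  motion="-1 0 0 0.003 0; -1 0 0 0.006 0; -1 0 0 0.009 0; -1 0 0 0.009 0",
)

```text
time: 24.27
position: [0.5705, 0.02, 0.1169]
tool_rot: [0.978, 0.207, 0.0, 0.0]
ft_force: [-0.6, 0.5, 2.8]
grip_width: 0.0459
grip_force: 20.0
```

Contact at the expected height (0.117). Releasing.

Request:
move_arm(
  motion="0.2 0 0 0 0; 1 0 0 0 0; 1 0 0 0 0; 1 0 0 0 0; 1 0 0 0 0; 1 0 0 0 0; 1 0 0 0 0; 1 0 0 0 0; 1 0 0 -0.1 0; 1 0 0 -0.2 0; 1 0 0 -0.35 0; 1 0 0 -0.5 0",
)

```text
time: 25.27
position: [0.5695, 0.02, 0.2167]
tool_rot: [0.978, 0.207, -0.001, -0.0]
ft_force: [0.4, -0.9, -0.1]
grip_width: 0.0868
grip_force: 0.0
```

Request:
move_arm(
  motion="1 -0.4 0 -0.1 0; 1 -0.4 0 -0.1 0; 1 -0.4 0 -0.1 0; 1 -0.4 0 -0.1 0; 1 -0.4 0 -0.1 0",
)

```text
time: 25.68
position: [0.4977, -0.0127, 0.2368]
tool_rot: [0.978, 0.207, 0.001, 0.0]
ft_force: [0.2, -0.7, -0.6]
grip_width: 0.0871
grip_force: 0.0
```

```bash
python3 go.py; for c in wrist scene; do python3 oct.py $c .5715 .0187 .103 .068 .058; python3 oct.py $c .571 .0187 .13 .046 .036; done
python3 - <<'E'
from h import *
p,d,P,*_=cam('scene'); cv2.imwrite('pics/s8.png',cv2.resize(p[110:290,190:460],None,fx=2.5,fy=2.5)[...,::-1])
E
```

```text
t 25.68 p [ 0.4977 -0.0127  0.2368] yaw 23.85 q [-0.25  0.35  1.74  0.    1.05  0.9 ] F [ 0.21 -0.71 -0.59] w 0.0871 g 0.0
wrist 1804 z 0.1023 c [0.5703 0.0183] yaw mod 45 16.8 rms 0.0035
wrist 1306 z 0.1293 c [0.5688 0.0212] yaw mod 45 23.9 rms 0.0015
scene 330 z 0.1035 c [0.5725 0.0182] yaw mod 45 16.4 rms 0.0066
scene 204 z 0.1302 c [0.5715 0.0213] yaw mod 45 23.9 rms 0.0018
```

View pics/s8.png

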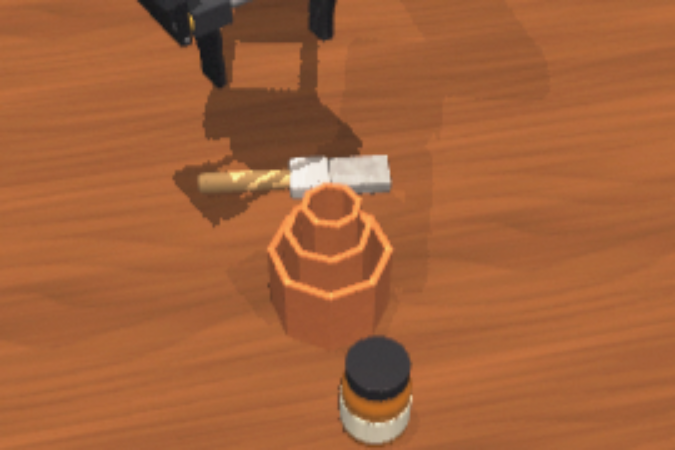

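The three rims show nested and level around (330,240). Their heights are 130, 103 and 75 mm, and the narrow and middle axes are about 3 mm apart. The arm is clear of everything.

```bash
python3 -c "
from rig import robot
print(robot.hand_in())"
```

```text
the job is handed in; nothing more can be done
None
```

The three pots are nested upright and handed in at about 26 s, with the jar and brush undisturbed; one mistyped move slid the narrow pot about 50 mm along the table before I stood it up.

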